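# Index the setting-board carrier under the press and lock it

## Robot

A 6-joint arm with a two-finger parallel gripper is mounted at the origin on the work surface. World frame = base frame: x ahead of the robot, y to its left, z up, the work surface at z = 0. Lengths are in mm, angles in rad, forces in N, time in s.
With the tool pointing down it reaches from about 275 to 750 mm from the base axis. Payload 10.2 kg.
Tool frame: the origin (TCP) lies midway between the tips of the shut fingers; the grasp point (between the pads) lies 19 mm behind it; z points along the fingers, y is the line along which they close (so a half turn about z gives the same grasp; the last joint's range is limited). The gripper opens to 85 mm and grips with 20 to 120 N. Pads are 22 mm wide; open, the fingers measure 114 mm over their backs; the gripper's body (76 mm by 85 mm) begins 54 mm behind the grasp point. The pads swing forward as they close: fully open they stand 13 mm farther back than shut.
Start: joints at [0.961, 0.313, 1.498, -0, 1.331, -0.223], TCP at [198.057, 486.215, 231.294] pointing down, gripper open.
Joint ranges: [-2.94, 2.94], [-0.97, 2.17], [0.19, 2.56], [-1.23, 4.37], [0.02, 3.11], [-2.88, 2.88]. Speed limits (rad/s): [2.39, 2.39, 3.01, 3.14, 3.14, 3.14].

## Interface

Orientations are given as a unit quaternion [w, x, y, z].
In Python, from rig import ctrl gives the robot as it stands.
- The arm moves only by the tool arm_command, never from a script. Its argument "increments" is a list of rows, each an object with "dr": the turn, a rotation vector about the tool's x, y, z in units of pi/4 rad (1.0 is pi/4 rad), a list of three; "offset": the shift along the tool's x, y, z in units of 120 mm (1.0 is 120 mm), a list of three; "hand": the opening, from -1 (shut) to 1 (fully open). A call has 1 to 8 rows; each row shifts and turns the commanded pose from where the row before left it, along the tool's axes as they then stand; what a row does not reach is not made up. A row lasts 1/10 s, in which the tool goes at most 50 mm and 8.59 degrees, less where a joint would pass 70% of its speed; a pose out of reach is approached as far as the arm can. A call with a number of a shift or a turn outside -1 to 1 is refused whole. A call with a gripper value outside its range is refused whole. The fingers move at their own pace and stop on an object; "grip_force" is the grip in N (left out, the last holds). Time passes only in rows, so rows that do not move let the fingers close. It gives the time, the measured TCP pose, the force, the opening and the grip force at its end, in the units of the state.
- ctrl.sense(): the state, without advancing time (a new reading comes with each control period).
- ctrl.capture(name): name is "scene" or "top"; returns the picture (384x512x3 uint8, red, green, blue); there is no depth.
- ctrl.camera_info(name): a dict with "K" (3x3 intrinsics, pixels), "dist" ([k1, k2, p1, p2, k3] as OpenCV has them; the pictures are not rectified), "R" (3x3) and "t" (3): a world point X has camera coordinates R X + t. Camera axes: x right, y down, z forward; pixel columns grow to the right and rows downward; lengths in mm; the calibration is good to about 2 mm. A picture is of the moment at which its call begins. camera_info takes no time and is no camera call.
- ctrl.finish_job(): hands the job in; it is judged then, once.
The state is a dict: "time_s": time; "joints": joint angles; "dq": joint speeds; "tau": joint torques, N m; "eef_pos": TCP position; "ee_rot": TCP orientation; "force": force on the tool from outside, world axes, zero at the start; "wrist_torque": the same for the moment, N m; "grip_width": opening from 0.0 (shut) to 1.0 (fully open); "grip_force": force on a finger pad.
Only numpy, scipy, OpenCV 4.12 (cv2) and the standard library are available. Lean on these libraries where they do the work, as an engineer would, in place of code of your own. Each camera call takes 0.05 s, during which the arm holds its last target. There are 200 camera calls.

## Task

Push the setting-board carrier along its rail to the station under the press's brass plunger, so that it clicks into the detent there with the brass bush in the board directly below the plunger. Then turn the red clamp knob on the carrier clockwise until it is tight against its stop, about a quarter turn, to lock the carrier; do not tighten it before the carrier is at that station. Leave the dish and the crucible where they stand, and let go of everything at the end.

Things in the scene. Friction and masses are not known exactly. Their poses are not given: they have to be found in the camera images.
- rail: fixed iron rail slide, 560 mm long along its own y; origin on the desk under the middle of its two main rails, -x points to the robot. A third bar at x = -160 mm carries the carrier's front plate. Two stations, each a pair of brass cross studs making a detent, at y = 20 and y = 160 mm: one under the press, the other under the reading glass (this varies). The carrier starts short of both, at -y
- carrier_body (a joint): travel of the carrier along the rail's +y, in m, 0 to 0.36; 0.19 at the first station, 0.33 at the second. Pushing over a detent stud takes about 6 N; the spring detent centres the carrier within about 6 mm either side of a station
- board_stud (a point): centre of the top of the brass bush, 28 mm across, set in the middle of the cherry setting board (120 x 150 mm, top 58 mm above the desk) on the carrier; axes like the rail's. It must come under the plunger
- post_grip (a point): grip point on the carrier's upright brass push post, 20 mm across; the point is 67 mm above the desk, the post's top 87 mm, the aluminium front plate below it has its top at 38 mm. The post stands 180 mm nearer the robot (-x) than the bush and 55 mm to -y of it; axes like the rail's
- clamp (a joint): angle of the red clamp knob in rad, growing clockwise seen from above; 0 = bar across the rail (fully loose), 1.57 = bar along the rail, at its stop (locked). It takes about 0.12 N m, begins to bite at about 1.2, then up to 0.25 N m: grip it firmly
- clamp_grip (a point): grip point on the axis of the red clamp knob: a bar 64 mm long, 14 mm wide, reaching from 50 to 80 mm above the desk; this point is 70 mm above the desk. The point turns with the knob, its x axis lies along the bar. It stands on the carrier's front plate 110 mm to +y of the push post
- plunger_tip (a point): centre of the underside of the brass plunger (32 mm across) of the fixed black cast-iron lever press, 85 mm above the desk, over the rail. The press, 240 mm high plus a curved handle, stands behind the rail, its column 140 mm beyond (+x of) this point; its head reaches 25 mm nearer the robot than this point
- dish: green glass relaxing dish, 120 mm across, 50 mm high, loose; origin at the centre of its underside
- crucible: white porcelain crucible, 68 mm across, 55 mm high, loose; origin at the centre of its underside
- lens (a point): centre of the lens (80 mm across, silver rim) of the fixed reading glass, 200 mm above the desk, over the other station; its stand is behind the rail. Not needed for the task

How it is judged (in metres and radians):
On the way:
1. the carrier is in the press station, its bush within 4 mm of the plunger's axis, with the clamp still loose (below 0.8 rad) (horizontal distance between board_stud and plunger_tip below 0.004 m and value of joint clamp below 0.8 rad), for 0.2 s.
At the end, for the whole second after the job is handed in: The carrier rests in the press station with the bush within 4 mm (horizontally) of the plunger's axis, and the clamp knob is turned clockwise to at least 1.3 rad (stop at 1.57) (horizontal distance between board_stud and plunger_tip below 0.004 m and value of joint clamp above 1.3 rad); the robot touches nothing.
It fails at once if the clamp is tightened (beyond 0.8 rad) while the bush is more than 10 mm from the plunger's axis (value of joint clamp above 0.8 rad and horizontal distance between board_stud and plunger_tip above 0.01 m).
It fails at once if the dish or the crucible is moved by more than 30 mm (distance of any of dish, crucible from where it was at the start of the episode above 0.03 m).
It also fails if it takes over 64 s, if anything falls off the work surface, if the arm or the gripper's body presses on something with over 40 N, if the wrist force passes 120 N, or if a joint passes its speed limit or range.

## Working session

There is one attempt and no reset: what is moved stays moved. The work goes in short steps, Python scripts to look and compute and a tool call to move; the robot and the scene stay as the last step left them, time stands still between calls to the robot, and variables do not carry over. Pictures are saved under pics/ and viewed, at most 10 in all, crops included, and the job is handed in when it is done.

Besides the shell and the picture viewer there is one more tool, called as name(argument=value, ...) on one line, values as JSON. arm_command: Moves the arm, as the interface text tells. Shifts and turns lie within -1 to 1; 1 stands for 120 mm of shift or pi/4 rad of turn. Its arguments: {"type":"object","properties":{"increments":{"type":"array"},"grip_force":{"type":"number"}},"required":["increments"]}

```bash
mkdir -p pics
python3 - <<'E'
from rig import ctrl
import cv2
for n in("scene","top"):
    cv2.imwrite(f"pics/{n}0.png",ctrl.capture(n)[:,:,::-1]); c=ctrl.camera_info(n); print(n,c)
s=ctrl.sense();print(s)
E
```

```text
scene {'K': array([[349.09782762,   0.        , 252.6284273 ],
       [  0.        , 349.09782762, 189.33273371],
       [  0.        ,   0.        ,   1.        ]]), 'dist': array([0.0363417, 0.       , 0.       , 0.       , 0.       ]), 'R': array([[ 0.86690459,  0.49834078, -0.01152796],
       [ 0.35084469, -0.6264248 , -0.69606032],
       [-0.35409664,  0.59937337, -0.71789075]]), 't': array([-489.88121698, -103.53696566, 1575.85901046])}
top {'K': array([[427.24796394,   0.        , 252.86782388],
       [  0.        , 427.24796394, 192.41681179],
       [  0.        ,   0.        ,   1.        ]]), 'dist': array([-0.04218822,  0.        ,  0.        ,  0.        ,  0.        ]), 'R': array([[ 0.0534597 , -0.99854615,  0.00690221],
       [-0.97512181, -0.05369223, -0.21506883],
       [ 0.21512674,  0.00476702, -0.9765745 ]]), 't': array([ -49.62768571,  594.86241166, 1346.98151909])}
{'time_s': 0.1, 'joints': array([ 9.60616049e-01,  3.13385073e-01,  1.49835367e+00, -6.49477391e-06,
        1.33098593e+00, -2.23396605e-01]), 'dq': array([ 0.00092777,  0.00031528, -0.00336173, -0.00014521, -0.00088403,
        0.00127806]), 'tau': array([ 2.86926821e-03, -4.12894034e+01, -2.60141641e+01, -1.47832243e-04,
        2.95977050e-03,  5.59000023e-05]), 'eef_pos': array([197.91555601, 486.02381384, 230.79969233]), 'ee_rot': array([-2.26251570e-04,  1.92187810e-01,  9.81358001e-01, -5.18833005e-04]), 'force': array([-0.4176703 ,  0.11706263,  0.30174155]), 'wrist_torque': array([-0.00634215, -0.00028915, -0.02635663]), 'grip_force': 0.0, 'grip_width': 0.9987204837490465}
```

View pics/scene0.png

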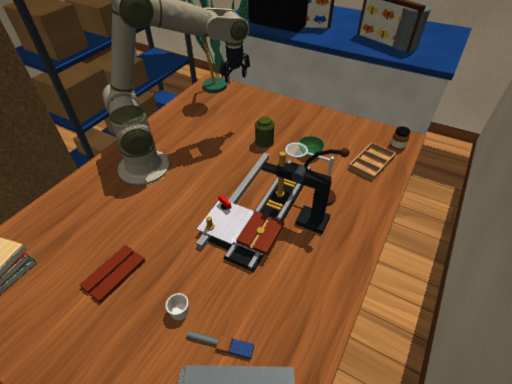

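View pics/top0.png

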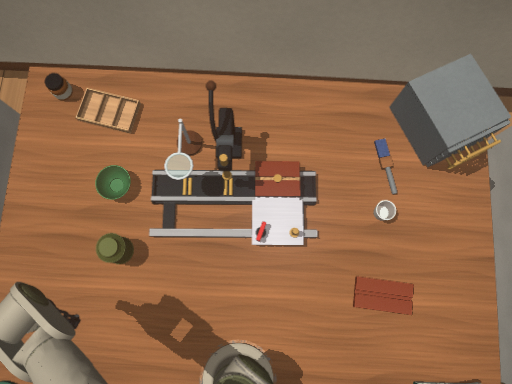

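The top view shows the bush near (278,178), push post near (294,232), red knob near (261,231), press studs near (228,186) with the press head at about (224,158), and lens at (179,166). I'll zoom in to measure.

Run:
```python
import cv2
a=cv2.imread("pics/top0.png")[140:250,140:330]
cv2.imwrite("pics/topc.png",cv2.resize(a,None,fx=4,fy=4,interpolation=cv2.INTER_CUBIC))
a=cv2.imread("pics/scene0.png")[140:275,190:360]
cv2.imwrite("pics/scenec.png",cv2.resize(a,None,fx=4,fy=4,interpolation=cv2.INTER_CUBIC))
```

```text
(no output)
```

View pics/topc.png

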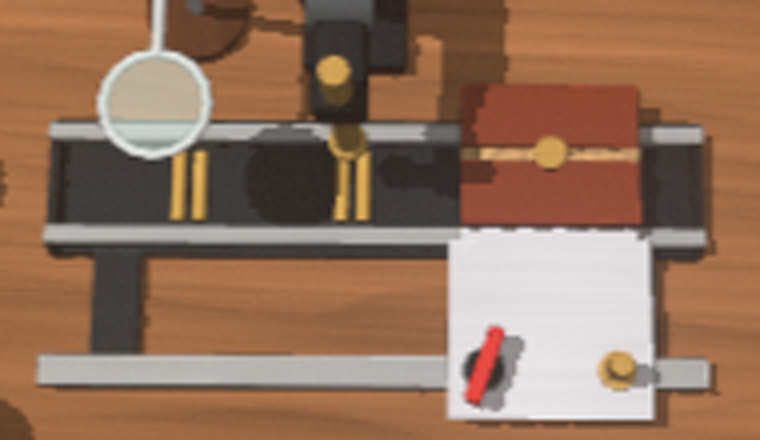

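View pics/scenec.png

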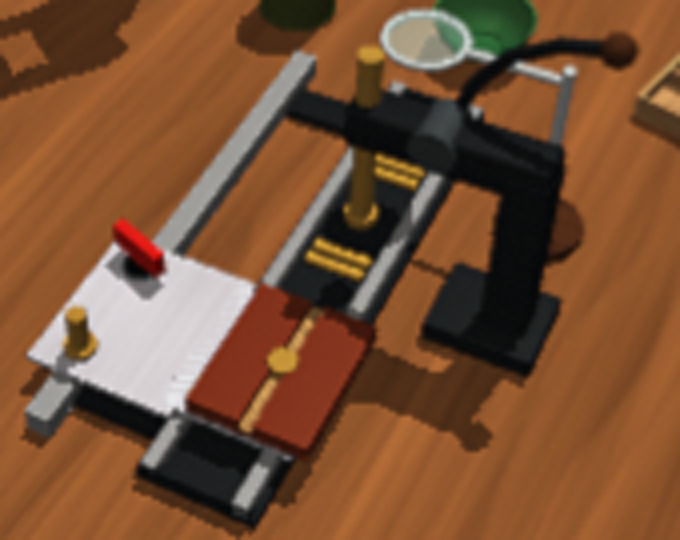

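The top crop shows bush (550,152), post top (621,363), knob axis about (485,365), stud pairs at x≈353 and 189, and the plunger flange at (347,140), so the press is at the first station. The scene crop shows the bush at (283,359), post top (77,314) and plunger flange (361,214).

```bash
cat > h.py <<'E'
from rig import ctrl
import cv2, numpy as np
def ray(n,uv):
    c=ctrl.camera_info(n); p=cv2.undistortPoints(np.array([[uv]],float),c["K"],c["dist"])[0,0]
    return -c["R"].T@c["t"], c["R"].T@np.array([p[0],p[1],1])
def at_z(n,uv,z):
    o,d=ray(n,uv); return (o+d*(z-o[2])/d[2])
def tri(a,b):
    (o1,d1),(o2,d2)=ray("top",a),ray("scene",b)
    M=np.c_[d1,-d2]; s=np.linalg.lstsq(M,o2-o1,rcond=None)[0]
    p,q=o1+s[0]*d1,o2+s[1]*d2
    return (p+q)/2,np.linalg.norm(p-q)
T=lambda u,v:(140+(u-1.5)/4,140+(v-1.5)/4)
S=lambda u,v:(190+(u-1.5)/4,140+(v-1.5)/4)
E
python3 - <<'E'
from h import *
np.set_printoptions(precision=1,suppress=True)
bt=at_z("top",T(550,152),58);pt=at_z("top",T(621,363),87)
print("bush",bt,at_z("scene",S(283,359),58),tri(T(550,152),S(283,359)))
print("post",pt,at_z("scene",S(77,314),87))
print("knob",at_z("top",T(485,365),80),"ends",at_z("top",T(497,329),80),at_z("top",T(473,402),80),at_z("scene",S(138,244),80))
print("plunger",at_z("top",T(347,140),88),at_z("scene",S(361,216),88))
print("studs",[at_z("top",T(*p),40) for p in((353,185),(189,185))])
a,b=at_z("top",T(38,372),25),at_z("top",T(710,376),25);print("bar",a,b,np.arctan2(*(a-b)[:2]))
a,b=at_z("top",T(45,234),30),at_z("top",T(706,238),30);print("rail",a,b,np.linalg.norm(a-b),np.arctan2(*(a-b)[:2]))
print("dish",at_z("top",(114,183),40),"cruc",at_z("top",(386,211),55))
E
```

```text
bush [653.3 -95.7  58. ] [651.4 -93.2  58. ] (array([652.5, -95.5,  61.2]), np.float64(0.13025833646060048))
post [ 475.2 -158.    87. ] [ 477.2 -159.    87. ]
knob [468.7 -49.8  80. ] ends [498.3 -58.   80. ] [438.5 -41.7  80. ] [474.6 -56.3  80. ]
plunger [646.5  72.5  88. ] [644.5  71.8  88. ]
studs [array([620.1,  68.2,  40. ]), array([612.5, 206.4,  40. ])]
bar [449.3 321.   25. ] [ 476.6 -238.8   25. ] -0.04873187287113734
rail [565.7 326.1  30. ] [ 592.9 -232.1   30. ] 558.8496305808721 -0.04878163759327916
dish [608.9 454.4  40. ] cruc [ 560.1 -461.7   55. ]
```

arm_command(increments=[{"dr": [0, 0, -0.185], "offset": [0, 0, 0], "hand": 1}, {"dr": [0, 0, -0.185], "offset": [0, 0, 0], "hand": 1}, {"dr": [0, 0, -0.185], "offset": [0, 0, 0], "hand": 1}, {"dr": [0, 0, 0], "offset": [-0.128, -0.342, 0.02], "hand": 1}, {"dr": [0, 0, 0], "offset": [-0.128, -0.342, 0.02], "hand": 1}, {"dr": [0, 0, 0], "offset": [-0.128, -0.342, 0.02], "hand": 1}, {"dr": [0, 0, 0], "offset": [-0.128, -0.342, 0.02], "hand": 1}, {"dr": [0, 0, 0], "offset": [-0.128, -0.342, 0.02], "hand": 1}])

```text
time_s: 0.9
eef_pos: [285.0, 283.4, 219.1]
ee_rot: [-0.0, -0.025, 1.0, -0.0]
force: [0.5, 0.4, -0.8]
grip_width: 1.004
grip_force: 0.0
```

arm_command(increments=[{"dr": [0, 0, 0], "offset": [-0.128, -0.342, 0.04], "hand": 1}, {"dr": [0, 0, 0], "offset": [-0.128, -0.342, 0.04], "hand": 1}, {"dr": [0, 0, 0], "offset": [-0.128, -0.342, 0.04], "hand": 1}, {"dr": [0, 0, 0], "offset": [-0.128, -0.342, 0.04], "hand": 1}, {"dr": [0, 0, 0], "offset": [-0.128, -0.342, 0.04], "hand": 1}, {"dr": [0, 0, 0], "offset": [-0.128, -0.342, 0.04], "hand": 1}, {"dr": [0, 0, 0], "offset": [-0.128, -0.342, 0.04], "hand": 1}, {"dr": [0, 0, 0], "offset": [-0.128, -0.342, 0.04], "hand": 1}])

```text
time_s: 1.7
eef_pos: [424.0, -38.7, 180.6]
ee_rot: [-0.0, -0.024, 1.0, 0.0]
force: [0.6, 0.3, 0.1]
grip_width: 1.001
grip_force: 0.0
```

arm_command(increments=[{"dr": [0, 0, 0], "offset": [-0.128, -0.342, 0.04], "hand": 1}, {"dr": [0, 0, 0], "offset": [-0.128, -0.342, 0.04], "hand": 1}, {"dr": [0, 0, 0], "offset": [0, 0, 0], "hand": 1}, {"dr": [0, 0, 0], "offset": [0, 0, 0], "hand": 1}])

```text
time_s: 2.1
eef_pos: [458.1, -117.6, 170.7]
ee_rot: [-0.001, -0.024, 1.0, 0.0]
force: [0.2, 0.8, -0.2]
grip_width: 0.999
grip_force: 0.0
```

```bash
cat >> h.py <<'E'
from scipy.spatial.transform import Rotation as Rn
def need(x,y,z,yaw=None):
    s=ctrl.sense();q=s["ee_rot"];R=Rn.from_quat([q[1],q[2],q[3],q[0]]).as_matrix()
    yw=np.arctan2(R[1,1],R[0,1])
    print("t",round(s["time_s"],2),"pos",s["eef_pos"].round(1),"yaw",round(yw,3),"tilt",R[:,2].round(3),"j",s["joints"].round(2),"F",s["force"].round(1),"w",round(s["grip_width"],3),"gf",round(s["grip_force"],1))
    print("tool units",(R.T@(np.array([x,y,z])-s["eef_pos"])/120).round(3), "turn units", None if yaw is None else round(-(yaw-yw)/(np.pi/4),3))
E
python3 -c "
from h import *
need(476,-158.5,110,1.619)"
```

```text
t 2.1 pos [ 458.1 -117.6  170.7] yaw 1.618 tilt [-0.001  0.001 -1.   ] j [-0.5   0.26  1.74  0.    1.15 -2.12] F [ 0.2  0.8 -0.2] w 0.999 gf 0.0
tool units [-0.133 -0.348  0.505] turn units -0.001
```

arm_command(increments=[{"dr": [0, 0, 0], "offset": [-0.067, -0.174, 0], "hand": 1}, {"dr": [0, 0, 0], "offset": [-0.066, -0.174, 0], "hand": 1}, {"dr": [0, 0, 0], "offset": [0, 0, 0.25], "hand": 1}, {"dr": [0, 0, 0], "offset": [0, 0, 0.25], "hand": 1}, {"dr": [0, 0, 0], "offset": [0, 0, 0.25], "hand": 1}, {"dr": [0, 0, 0], "offset": [0, 0, 0.25], "hand": 1}, {"dr": [0, 0, 0], "offset": [0, 0, 0], "hand": 1}, {"dr": [0, 0, 0], "offset": [0, 0, 0], "hand": 1}])

```text
time_s: 2.9
eef_pos: [476.6, -157.6, 52.2]
ee_rot: [0.0, -0.025, 1.0, -0.0]
force: [0.2, 0.5, 0.6]
grip_width: 0.999
grip_force: 0.0
```

```bash
python3 -c "
from h import *
need(476,-158.5,49,1.619)
a=ctrl.capture('scene')[150:300,150:330,::-1]
cv2.imwrite('pics/s1.png',cv2.resize(a,None,fx=4,fy=4,interpolation=cv2.INTER_CUBIC))"
```

```text
t 2.9 pos [ 476.6 -157.6   52.2] yaw 1.621 tilt [ 0. -0. -1.] j [-0.55  0.49  1.77  0.    0.89 -2.17] F [0.2 0.5 0.6] w 0.999 gf 0.0
tool units [ 0.005 -0.007  0.027] turn units 0.002
```

View pics/s1.png

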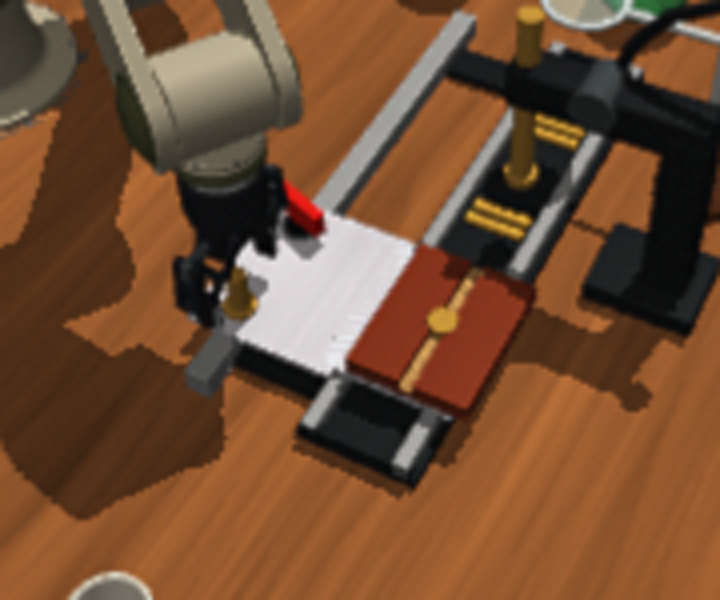

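The post (238,290) stands between the open fingers (195,285 and 265,235), so I'll close on it.

arm_command(increments=[{"dr": [0, 0, 0], "offset": [0, 0, 0.01], "hand": -1}, {"dr": [0, 0, 0], "offset": [0, 0, 0], "hand": -1}, {"dr": [0, 0, 0], "offset": [0, 0, 0], "hand": -1}, {"dr": [0, 0, 0], "offset": [0, 0, 0], "hand": -1}, {"dr": [0, 0, 0], "offset": [0, 0, 0], "hand": -1}, {"dr": [0, 0, 0], "offset": [0, 0, 0], "hand": -1}, {"dr": [0, 0, 0], "offset": [0, 0, 0], "hand": -1}, {"dr": [0, 0, 0], "offset": [0, 0, 0], "hand": -1}], grip_force=30)

```text
time_s: 3.75
eef_pos: [476.5, -158.4, 50.4]
ee_rot: [0.0, -0.025, 1.0, -0.0]
force: [-2.3, 0.5, 5.6]
grip_width: 0.223
grip_force: 29.2
```

```bash
python3 -c "
from h import *
need(467.8,9.3,50,1.619)"
```

```text
t 3.75 pos [ 476.5 -158.4   50.4] yaw 1.62 tilt [ 0. -0. -1.] j [-0.55  0.49  1.77 -0.    0.88 -2.17] F [-2.3  0.5  5.6] w 0.223 gf 29.2
tool units [0.003 1.399 0.003] turn units 0.001
```

arm_command(increments=[{"dr": [0, 0, 0], "offset": [0, 0.1, 0], "hand": -1}, {"dr": [0, 0, 0], "offset": [0, 0.15, 0], "hand": -1}, {"dr": [0, 0, 0], "offset": [0, 0.15, 0], "hand": -1}, {"dr": [0, 0, 0], "offset": [0, 0.15, 0], "hand": -1}, {"dr": [0, 0, 0], "offset": [0, 0.15, 0], "hand": -1}, {"dr": [0, 0, 0], "offset": [0, 0.15, 0], "hand": -1}, {"dr": [0, 0, 0], "offset": [0, 0.15, 0], "hand": -1}, {"dr": [0, 0, 0], "offset": [0, 0.1, 0], "hand": -1}])

```text
time_s: 4.55
eef_pos: [470.0, -25.5, 50.4]
ee_rot: [0.0, -0.025, 1.0, -0.0]
force: [-1.0, 0.3, 5.1]
grip_width: 0.227
grip_force: 29.7
```

arm_command(increments=[{"dr": [0, 0, 0], "offset": [0, 0.05, 0], "hand": -1}, {"dr": [0, 0, 0], "offset": [0, 0.05, 0], "hand": -1}, {"dr": [0, 0, 0], "offset": [0, 0.05, 0], "hand": -1}, {"dr": [0, 0, 0], "offset": [0, 0.05, 0], "hand": -1}, {"dr": [0, 0, 0], "offset": [0, 0.05, 0], "hand": -1}, {"dr": [0, 0, 0], "offset": [0, 0.05, 0], "hand": -1}, {"dr": [0, 0, 0], "offset": [0, 0, 0], "hand": -1}, {"dr": [0, 0, 0], "offset": [0, 0, 0], "hand": -1}])

```text
time_s: 5.35
eef_pos: [468.3, 9.6, 50.4]
ee_rot: [0.0, -0.025, 1.0, -0.0]
force: [-1.2, -0.9, 5.8]
grip_width: 0.22
grip_force: 30.4
```

```bash
python3 -c "
from h import *
need(467.8,9.3,50,1.619)"
```

```text
t 5.35 pos [468.3   9.6  50.4] yaw 1.62 tilt [ 0. -0. -1.] j [-0.23  0.43  1.87 -0.    0.84 -1.85] F [-1.2 -0.9  5.8] w 0.22 gf 30.4
tool units [ 0.005 -0.002  0.003] turn units 0.001
```

arm_command(increments=[{"dr": [0, 0, 0], "offset": [0, 0, 0], "hand": 1}, {"dr": [0, 0, 0], "offset": [0, 0, 0], "hand": 1}, {"dr": [0, 0, 0], "offset": [0, 0, 0], "hand": 1}, {"dr": [0, 0, 0], "offset": [0, 0, 0], "hand": 1}, {"dr": [0, 0, 0], "offset": [0, 0, 0], "hand": 1}, {"dr": [0, 0, 0], "offset": [0, 0, -0.3], "hand": 1}, {"dr": [0, 0, 0], "offset": [0, 0, -0.35], "hand": 1}, {"dr": [0, 0, 0], "offset": [-0.0, 0, -0.35], "hand": 1}])

```text
time_s: 6.15
eef_pos: [467.8, 9.6, 171.5]
ee_rot: [-0.0, -0.025, 1.0, 0.0]
force: [0.3, -1.0, -0.8]
grip_width: 1.0
grip_force: 0.0
```

arm_command(increments=[{"dr": [0, 0, 0], "offset": [0.4, 0, 0], "hand": 1}, {"dr": [0, 0, 0], "offset": [0.4, 0, 0], "hand": 1}, {"dr": [0, 0, 0], "offset": [0, 0, 0], "hand": 1}])

```text
time_s: 6.45
eef_pos: [367.4, 5.8, 169.3]
ee_rot: [-0.002, -0.024, 1.0, 0.0]
force: [1.0, -0.0, -0.1]
grip_width: 1.0
grip_force: 0.0
```

```bash
python3 -c "
from h import *
need(462.6,119,150,1.304)
a=ctrl.capture('top');b=ctrl.capture('scene')
cv2.imwrite('pics/t2.png',a[:,:,::-1]);cv2.imwrite('pics/s2.png',b[:,:,::-1])
f=lambda i,r:cv2.resize(i[r[0]:r[0]+150,r[1]:r[1]+190,::-1],None,fx=4,fy=4,interpolation=cv2.INTER_CUBIC)
cv2.imwrite('pics/t2c.png',f(a,(140,140)));cv2.imwrite('pics/s2c.png',f(b,(130,190)))"
```

```text
t 6.45 pos [367.4   5.8 169.3] yaw 1.62 tilt [-0.003  0.001 -1.   ] j [-0.31  0.03  2.01 -0.    1.1  -1.93] F [ 1.  -0.  -0.1] w 1.0 gf 0.0
tool units [-0.839  0.904  0.159] turn units 0.402
```

View pics/t2c.png

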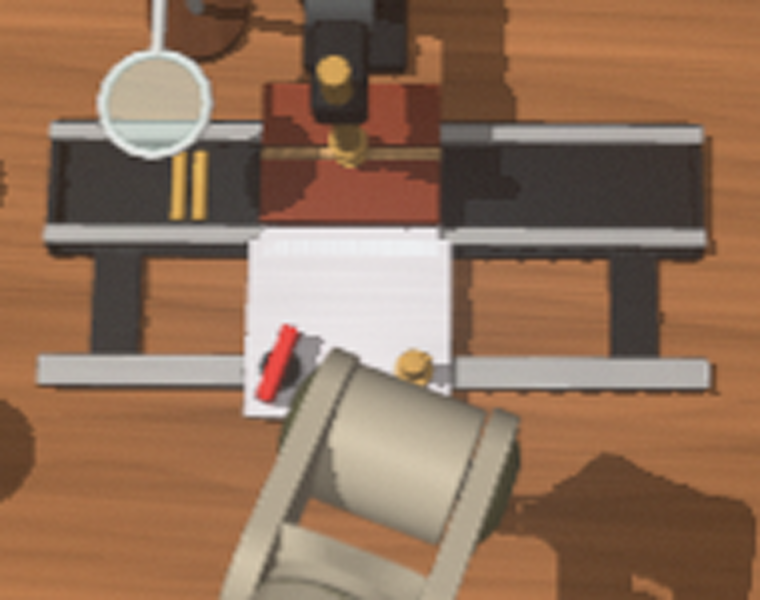

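View pics/s2c.png

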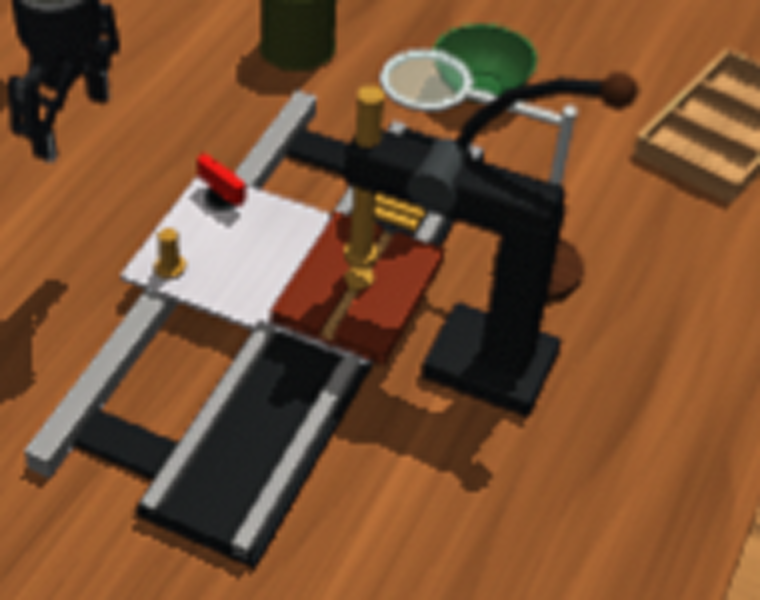

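The carrier is now at the press: the board is centred near x≈350 in the top crop with the bush (350,157) below the plunger (347,140). The post top is at (415,360) and the knob bar runs from (290,327) to (265,400).

Run:
```python
from h import *
np.set_printoptions(precision=1,suppress=True)
S2=lambda u,v:(190+(u-1.5)/4,130+(v-1.5)/4)
print("post",at_z("top",T(415,360),87),at_z("scene",S2(169,233),87))
print("bush sc",at_z("scene",S2(362,275),58))
e1,e2=at_z("top",T(290,327),80),at_z("top",T(265,400),80)
print("knob",(e1+e2)/2,np.arctan2(*(e1-e2)[1::-1]),np.linalg.norm(e1-e2),at_z("scene",S2(221,178),80))
# red bar min-area rect on top
a=cv2.imread("pics/t2.png");m=((a[:,:,2]>150)&(a[:,:,1]<90)&(a[:,:,0]<90)).astype(np.uint8);m[:215]=0;m[250:]=0;m[:,:195]=0;m[:,222:]=0
p=cv2.findNonZero(m);print(cv2.minAreaRect(p))
```

```text
post [468.7   6.3  87. ] [468.1   9.3  87. ]
bush sc [645.1  75.7  58. ]
knob [460.9 116.3  80. ] -0.25564198719982417 61.75219079422919 [468.5 106.7  80. ]
((208.65516662597656, 230.362060546875), (4.085297584533691, 18.75522804260254), 21.801406860351562)
```

arm_command(increments=[{"dr": [0, 0, 0], "offset": [-0.168, 0.179, 0], "hand": 1}, {"dr": [0, 0, 0], "offset": [-0.168, 0.179, 0], "hand": 1}, {"dr": [0, 0, 0], "offset": [-0.168, 0.179, 0], "hand": 1}, {"dr": [0, 0, 0], "offset": [-0.168, 0.179, 0], "hand": 1}, {"dr": [0, 0, 0], "offset": [-0.168, 0.179, 0], "hand": 1}, {"dr": [0, 0, 0.13], "offset": [0, 0, 0.1], "hand": 1}, {"dr": [0, 0, 0.13], "offset": [0, 0, 0.1], "hand": 1}, {"dr": [0, 0, 0.13], "offset": [0, 0, 0.1], "hand": 1}])

```text
time_s: 7.35
eef_pos: [468.8, 117.5, 133.2]
ee_rot: [0.0, 0.13, 0.992, 0.0]
force: [0.3, 0.2, 0.0]
grip_width: 0.997
grip_force: 0.0
```

arm_command(increments=[{"dr": [0, 0, 0], "offset": [0, 0, 0], "hand": 1}, {"dr": [0, 0, 0], "offset": [0, 0, 0], "hand": 1}])

```text
time_s: 7.55
eef_pos: [468.4, 117.2, 134.2]
ee_rot: [0.0, 0.127, 0.992, 0.0]
force: [0.9, -0.1, 0.3]
grip_width: 1.002
grip_force: 0.0
```

```bash
python3 -c "
from h import *
need(462.8,117.5,51,1.315)"
```

```text
t 7.55 pos [468.4 117.2 134.2] yaw 1.316 tilt [ 0.  0. -1.] j [ 0.    0.33  1.75  0.    1.06 -1.31] F [ 0.9 -0.1  0.3] w 1.002 gf 0.0
tool units [ 0.046 -0.009  0.693] turn units 0.002
```

arm_command(increments=[{"dr": [0, 0, 0], "offset": [0.046, -0.009, 0], "hand": 1}, {"dr": [0, 0, 0], "offset": [0, 0, 0.2], "hand": 1}, {"dr": [0, 0, 0], "offset": [0, 0, 0.2], "hand": 1}, {"dr": [0, 0, 0], "offset": [0, 0, 0.2], "hand": 1}, {"dr": [0, 0, 0], "offset": [0, 0, 0.09], "hand": 1}, {"dr": [0, 0, 0], "offset": [0, 0, 0], "hand": 1}, {"dr": [0, 0, 0], "offset": [0, 0, 0], "hand": 1}])

```text
time_s: 8.25
eef_pos: [462.6, 117.4, 52.3]
ee_rot: [0.001, 0.128, 0.992, 0.0]
force: [0.9, -0.1, 0.2]
grip_width: 1.0
grip_force: 0.0
```

arm_command(increments=[{"dr": [0, 0, 0], "offset": [0, 0, 0], "hand": -1}, {"dr": [0, 0, 0], "offset": [0, 0, 0], "hand": -1}, {"dr": [0, 0, 0], "offset": [0, 0, 0], "hand": -1}, {"dr": [0, 0, 0], "offset": [0, 0, 0], "hand": -1}, {"dr": [0, 0, 0], "offset": [0, 0, 0], "hand": -1}, {"dr": [0, 0, 0], "offset": [0, 0, 0], "hand": -1}, {"dr": [0, 0, 0], "offset": [0, 0, 0], "hand": -1}, {"dr": [0, 0, 0], "offset": [0, 0, 0], "hand": -1}], grip_force=80)

```text
time_s: 9.05
eef_pos: [462.3, 117.8, 51.7]
ee_rot: [0.0, 0.128, 0.992, 0.0]
force: [-1.1, 3.9, 4.9]
grip_width: 0.148
grip_force: 77.8
```

```bash
python3 -c "
from h import *
need(462.8,117.5,51,1.315);print(ctrl.sense()['wrist_torque'])"
```

```text
t 9.05 pos [462.3 117.8  51.7] yaw 1.313 tilt [ 0.001  0.001 -1.   ] j [ 0.    0.44  1.84  0.    0.85 -1.31] F [-1.1  3.9  4.9] w 0.148 gf 77.8
tool units [-0.005 -0.001  0.006] turn units -0.002
[ 0.63138079  0.11042013 -0.11370701]
```

arm_command(increments=[{"dr": [0, 0, 0], "offset": [0, 0.012, 0], "hand": -1}, {"dr": [0, 0, 0], "offset": [0, 0, 0], "hand": -1}, {"dr": [0, 0, 0], "offset": [0, 0, 0], "hand": -1}])

```text
time_s: 9.35
eef_pos: [462.3, 118.4, 51.7]
ee_rot: [-0.0, 0.128, 0.992, -0.0]
force: [-3.6, -1.5, 7.5]
grip_width: 0.148
grip_force: 78.4
```

arm_command(increments=[{"dr": [0, 0, 0.13], "offset": [0, 0, 0], "hand": -1}, {"dr": [0, 0, 0.13], "offset": [0, 0, 0], "hand": -1}, {"dr": [0, 0, 0.13], "offset": [0, 0, 0], "hand": -1}, {"dr": [0, 0, 0], "offset": [0, 0, 0], "hand": -1}, {"dr": [0, 0, 0], "offset": [0, 0, 0], "hand": -1}])

```text
time_s: 9.85
eef_pos: [462.1, 118.2, 51.6]
ee_rot: [-0.0, 0.278, 0.961, -0.001]
force: [-3.6, -4.2, 8.6]
grip_width: 0.152
grip_force: 78.5
```

```bash
python3 -c "
from h import *
need(462.8,118,51,0.05);print(ctrl.sense()['wrist_torque'])"
```

```text
t 9.85 pos [462.1 118.2  51.6] yaw 1.007 tilt [-0.001 -0.001 -1.   ] j [ 0.    0.44  1.84 -0.    0.85 -1.  ] F [-3.6 -4.2  8.6] w 0.152 gf 78.5
tool units [-0.006  0.002  0.005] turn units 1.219
[-0.59675844  0.69990711 -0.09515755]
```

arm_command(increments=[{"dr": [0, 0, 0], "offset": [0.002, -0.007, 0], "hand": -1}, {"dr": [0, 0, 0.13], "offset": [0, 0, 0], "hand": -1}, {"dr": [0, 0, 0.13], "offset": [0, 0, 0], "hand": -1}, {"dr": [0, 0, 0.13], "offset": [0, 0, 0], "hand": -1}, {"dr": [0, 0, 0.13], "offset": [0, 0, 0], "hand": -1}, {"dr": [0, 0, 0.13], "offset": [0, 0, 0], "hand": -1}, {"dr": [0, 0, 0.13], "offset": [0, 0, 0], "hand": -1}, {"dr": [0, 0, 0], "offset": [0, 0, 0], "hand": -1}])

```text
time_s: 10.65
eef_pos: [461.5, 117.6, 51.7]
ee_rot: [-0.0, 0.556, 0.831, -0.001]
force: [-4.5, -3.2, 9.0]
grip_width: 0.149
grip_force: 78.8
```

arm_command(increments=[{"dr": [0, 0, 0.13], "offset": [0, 0, 0], "hand": -1}, {"dr": [0, 0, 0.13], "offset": [0, 0, 0], "hand": -1}, {"dr": [0, 0, 0.13], "offset": [0, 0, 0], "hand": -1}, {"dr": [0, 0, 0.05], "offset": [0, 0, 0], "hand": -1}, {"dr": [0, 0, 0], "offset": [0, 0, 0], "hand": -1}, {"dr": [0, 0, 0], "offset": [0, 0, 0], "hand": -1}])

```text
time_s: 11.25
eef_pos: [461.0, 117.5, 51.7]
ee_rot: [-0.0, 0.689, 0.725, -0.001]
force: [-5.3, -4.6, 12.1]
grip_width: 0.151
grip_force: 79.2
```

```bash
python3 -c "
from h import *
need(462.8,118,51,0.05);print(ctrl.sense()['wrist_torque'])"
```

```text
t 11.25 pos [461.  117.5  51.7] yaw 0.05 tilt [-0.002 -0.002 -1.   ] j [ 0.    0.44  1.85 -0.    0.86 -0.05] F [-5.3 -4.6 12.1] w 0.151 gf 79.2
tool units [0.003 0.015 0.006] turn units 0.0
[-0.67969774  1.21361284  0.20385356]
```

arm_command(increments=[{"dr": [0, 0, 0.05], "offset": [0, 0, 0], "hand": -1}, {"dr": [0, 0, 0], "offset": [0, 0, 0], "hand": -1}, {"dr": [0, 0, 0], "offset": [0, 0, 0], "hand": -1}, {"dr": [0, 0, 0], "offset": [0, 0, 0], "hand": 1}, {"dr": [0, 0, 0], "offset": [0, 0, 0], "hand": 1}, {"dr": [0, 0, 0], "offset": [0, 0, 0], "hand": 1}, {"dr": [0, 0, 0], "offset": [0, 0, 0], "hand": 1}, {"dr": [0, 0, 0], "offset": [0, 0, 0], "hand": 1}])

```text
time_s: 12.05
eef_pos: [461.8, 118.2, 51.2]
ee_rot: [-0.0, 0.704, 0.711, -0.0]
force: [0.0, 0.1, -0.7]
grip_width: 0.983
grip_force: 0.0
```

arm_command(increments=[{"dr": [0, 0, 0], "offset": [0, 0, -0.3], "hand": 1}, {"dr": [0, 0, 0], "offset": [0, 0, -0.35], "hand": 1}, {"dr": [0, 0, 0], "offset": [0, 0, -0.35], "hand": 1}, {"dr": [0, 0, 0], "offset": [0, -0.35, 0], "hand": 1}, {"dr": [0, 0, 0], "offset": [0, -0.35, 0], "hand": 1}, {"dr": [0, 0, 0], "offset": [0, -0.2, 0], "hand": 1}, {"dr": [0, 0, 0], "offset": [0, 0, 0], "hand": 1}, {"dr": [0, 0, 0], "offset": [0, 0, 0], "hand": 1}])

```text
time_s: 12.85
eef_pos: [354.2, 117.1, 171.7]
ee_rot: [0.0, 0.704, 0.711, 0.0]
force: [-0.3, 0.8, 0.8]
grip_width: 1.002
grip_force: 0.0
```

```bash
python3 -c "
from h import *
need(462.8,117.5,150)
a=ctrl.capture('top');b=ctrl.capture('scene')
f=lambda i,r:cv2.resize(i[r[0]:r[0]+150,r[1]:r[1]+190,::-1],None,fx=4,fy=4,interpolation=cv2.INTER_CUBIC)
cv2.imwrite('pics/t3c.png',f(a,(140,140)));cv2.imwrite('pics/s3c.png',f(b,(130,190)))"
```

```text
t 12.85 pos [354.2 117.1 171.7] yaw 0.01 tilt [ 0.001 -0.    -1.   ] j [ 0.    0.04  2.   -0.    1.1  -0.01] F [-0.3  0.8  0.8] w 1.002 gf 0.0
tool units [-0.006  0.905  0.182] turn units None
```

View pics/t3c.png

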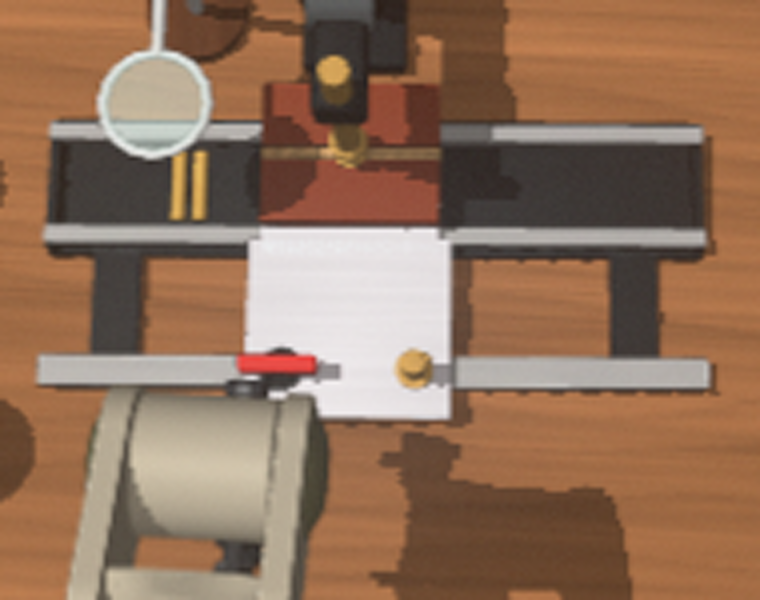

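View pics/s3c.png

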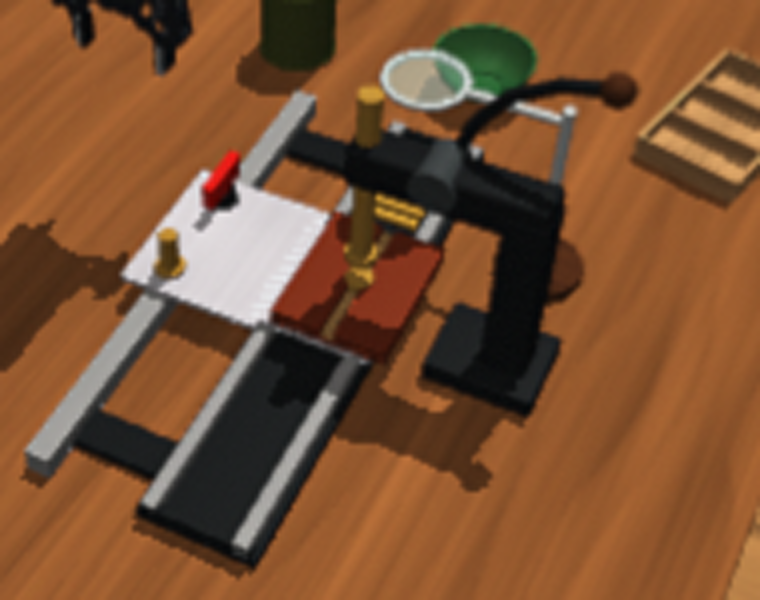

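The bar, (238–316, 364) in the top crop, lies along the rail. The post (414,360) and bush have not moved from the detent position, and the gripper is clear, so I'll hand in.

```bash
python3 -c "
from rig import ctrl
print(ctrl.finish_job())"
```

```text
the job is handed in; nothing more can be done
None
```

The carrier sits in the press station with the bush under the plunger, the clamp knob is turned to its stop along the rail, the dish and crucible were not touched, and the arm is clear; the job is handed in, but no verdict came back.

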